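# Index the dosing track with its locating key

### The job

Swing the white flap of the aluminium track up past vertical and lower it gently onto its stop rods, without letting it drop. Then take the locating key standing in the slit and slide it along, without lifting it out of the slit, until it drops into the index notch hidden in the slit's floor; stop there and leave it standing fully down in the notch. Knock none of the glassware and containers over.

Things in the scene. Friction and masses are not known exactly. Their poses are not given: they have to be found in the camera images.
- track: Fixed aluminium deck, 90 mm across (its x) by 320 mm long (its y), top 45 mm above the table; origin on the table under its middle, z up. A slit 12 mm wide runs along its y at x = 0, open from y = -145 to +120 mm, with a flat floor 24 mm below the deck top. Two dark stop rods for the flap stand up behind the deck (at +x).
- slit_floor (a point): Point on the slit's floor, at x = 0, y = 0, z = 21 mm in the track's frame, axes as the track's. Somewhere in this floor is one index notch: full slit width, 27 mm long, 10 mm deep, square-edged, its middle anywhere between y = -30 and +50 mm. It is under the flap when that is shut, and too deep in the slit to see well: feel for it.
- flap (a joint): Angle of the flap: 0 shut (lying level over the deck, 5 mm above it), 1.57 upright, 2.3 resting on its stop rods, leaning back to the track's +x. It swings freely and falls under gravity to either side. Plate 71 x 190 x 6 mm, about 0.35 kg; it covers the track from y = -60 to +130 mm.
- flap_hinge (a point): Middle of the flap's hinge line, which is parallel to the track's y; at x = +40, y = +35, z = 53 mm in the track's frame.
- flap_handle (a point): Middle of the flap's handle, a round steel bar 10 mm thick and 100 mm long parallel to the hinge, 115 mm from the hinge line, held by two arms at its ends; 40 mm of free space between bar and plate. It lies on the near side (track's -x) when shut. Its bar may turn in a grip.
- key_grip (a point): Middle of the key's handle, a grey block 14 mm thick (across the slit, x) x 34 mm (along it, y) x 60 mm high. It is 70 mm above the key's foot: 46 mm above the deck top while on the slit's floor, 36 mm above it once in the notch. Axes parallel to the track's.
- key: The locating key, loose, about 90 g, 100 mm tall: the handle on a steel blade 8 mm thick (x) x 22 mm long (y) that stands upright on the slit's floor. Starts in the open -y end of the slit, beside the flap; the notch lies from there towards the track's +y, and the shut flap is in the way. Origin in the middle of the foot, z up.
- bottle: Amber glass bottle, loose, 48 mm across, 110 mm tall, upright at the +y end of the track; origin under its base.
- beaker: Glass beaker, loose, 56 mm across, 70 mm tall, behind the track; origin under its base.
- vial: Small glass vial with white cap, loose, 26 mm across, 45 mm tall, in front of the track; origin under its base.
- jar: White plastic jar, loose, 60 mm across, 75 mm tall; origin under its base.
Not all that is in view belongs to the job. What is shaped like the key but orange is not meant.

How it is judged (in metres and radians):
On the way, in this order (a step that is already met when the one before it is completed fails the run):
1. the flap lies on its stop rods (joint over 2.24), while the key is still up on the slit's floor (value of joint flap above 2.24 rad and velocity of joint flap below 0.3 rad/s and z of key_grip in the frame of track above 0.086 m), for 0.2 s.
2. the key has dropped into the notch (z of key_grip in the frame of track below 0.0845 m and angle between key_grip's own z axis and vertical below 0.15 rad), for 0.2 s.
At the end, for the whole second after the job is handed in: The flap rests open on its stop rods (joint over 2.24 of 2.3); the key stands in the notch, upright within 0.15 rad, its handle's middle less than 84.5 mm above the table (91 mm on the slit's floor, 81 mm when fully down), at rest (all of step 2 and value of joint flap above 2.24 rad and velocity of joint flap below 0.2 rad/s and linear speed of key below 0.02 m/s); the robot touches nothing.
It fails at once if the flap is dropped: it falls back faster than 2.5 rad/s beyond vertical (value of joint flap above 1.6 rad and velocity of joint flap above 2.5 rad/s).
It fails at once if the key is lifted out of the slit (z of key_grip in the frame of track above 0.115 m).
It fails at once if a bottle, beaker, vial or jar is knocked over (angle between any of bottle, beaker, vial, jar's own z axis and vertical above 0.6 rad).
It also fails if it takes over 67 s, if anything falls off the work surface, if the arm or the gripper's body presses on something with over 40 N, if the wrist force passes 120 N, or if a joint passes its speed limit or range.

### The arm

A 6-joint arm with a two-finger parallel gripper is mounted at the origin on the work surface. World frame = base frame: x ahead of the robot, y to its left, z up, the work surface at z = 0. Lengths are in m, angles in degrees, forces in N, time in s.
With the tool pointing down it reaches from about 0.3 to 0.75 m from the base axis. Payload 8.5 kg.
Tool frame: the origin (TCP) lies on the centre line of the jaws, within the pads' length; the fingertips stand 19 mm ahead of it and the grasp point (between the pads) is the TCP; z points along the fingers, x is the direction in which the jaws open and shut, and the axes are right-handed (so a half turn about z gives the same grasp; the last joint's range is limited). The gripper opens to 85 mm and grips with 20 to 120 N. Pads are 22 mm wide; open, the fingers measure 114 mm over their backs; the gripper's body (76 mm by 85 mm) begins 54 mm behind the grasp point. The pads swing forward as they close: fully open they stand 13 mm farther back than shut.
Start: joints at [-82.065, 21.807, 74.336, -0, 83.858, -12.336], TCP at [0.191, -0.516, 0.25] pointing down, gripper open.
Joint ranges: [-178.18, 178.18], [-50.72, 133.34], [12.68, 142.11], [-81.47, 261.47], [9.98, 163.14], [-165.26, 165.26]. Speed limits (degrees/s): [136.94, 136.94, 180, 180, 180, 180].

### API

Orientations are given as a 3x3 rotation matrix whose columns are the frame's x, y, z axes.
In Python, from rig import env, cams, order gives the robot as it stands.
- The arm moves only by the tool step_arm, never from a script. Its argument "steps" is a list of rows, each an object with "xyz": the shift along the tool's x, y, z normalised to -1 to 1, where 1 is 0.04 m, a list of three; "turn": the turn, a rotation vector about the tool's x, y, z normalised to -1 to 1, where 1 is 0.08 rad, a list of three; "gripper": the gripper command: -1 is shut, 1 is fully open, values between are in proportion. A call has 1 to 20 rows; each row shifts and turns the commanded pose from where the row before left it, along the tool's axes as they then stand; what a row does not reach is not made up. A row lasts 1/12 s, in which the tool goes at most 41.7 mm and 7.16 degrees, less where a joint would pass 70% of its speed; a pose out of reach is approached as far as the arm can. A call with a number of a shift or a turn outside -1 to 1 is refused whole. A call with a gripper value outside its range is refused whole. The fingers move at their own pace and stop on an object; "squeeze" is the grip in N (left out, the last holds). Time passes only in rows, so rows that do not move let the fingers close. It gives the time, the measured TCP pose, the force and the opening at its end, in the units of the state.
- env.observe(): the state, without advancing time (a new reading comes with each control period).
- cams.get_image(name): name is "scene" or "side" or "wrist"; returns (picture, depth): 384x512x3 uint8, red, green, blue; 384x512 float32, m along the optical axis (not along the pixel's ray), 0 where there is no reading.
- cams.camera_info(name): a dict with "fx", "fy", "cx", "cy" (pixels), "extrinsics" (4x4, takes a point from camera to world coordinates). Camera axes: x right, y down, z forward; pixel columns grow to the right and rows downward; lengths in m; the calibration is good to about 2 mm. A picture is of the moment at which its call begins: read the wrist's pose just before it. camera_info takes no time and is no camera call; for the wrist camera it gives the pose at the moment of the call.
- order.close_job(): hands the job in, once; it reports no verdict.
The state is a dict: "time_s": time; "q": joint angles; "qvel": joint speeds; "joint_efforts": joint torques, N m; "position": TCP position; "tool_rot": TCP orientation; "ft_force": force on the tool from outside, world axes, zero at the start; "wrist_torque": the same for the moment, N m; "grip_width": finger opening in m.
Only numpy, scipy, OpenCV 4.12 (cv2) and the standard library are available. Lean on these libraries where they do the work, as an engineer would, in place of code of your own. Each camera call takes 0.05 s, during which the arm holds its last target. There are 200 camera calls.

## Working session

There is one attempt and no reset: what is moved stays moved. The work goes in short steps, Python scripts to look and compute and a tool call to move; the robot and the scene stay as the last step left them, time stands still between calls to the robot, and variables do not carry over. Pictures are saved under pics/ and viewed, about 8 in all and at most 12, crops included, and the job is handed in when it is done.

Besides the shell and the picture viewer there is one more tool, called after "Call:" as name([rows], argument=value, ...), one row to a line, values as JSON. step_arm: Moves the arm, as the interface text tells. Scaled input: -1 to 1 covers 0.04 m each way for a shift and 0.08 rad each way for a turn. Its arguments: {"type":"object","properties":{"steps":{"type":"array"},"squeeze":{"type":"number"}},"required":["steps"]}

```bash
ls; mkdir -p pics; python3 - <<'E'
from rig import env,cams,order
import cv2,numpy as np
s=env.observe();print(s)
for n in("scene","side"):
    im,d=cams.get_image(n);i=cams.camera_info(n);print(n,i)
    cv2.imwrite(f"pics/{n}0.png",im[:,:,::-1]);np.save(f"pics/{n}0.npy",d)
E
```

```text
pics
{'time_s': 0.0, 'q': array([-8.20642296e+01,  2.18401572e+01,  7.43850995e+01,  4.23572774e-05,
        8.38598372e+01, -1.23367869e+01]), 'qvel': array([ 0.02412534, -0.07312998,  0.03357056,  0.02432352, -0.0757231 ,
        0.00825493]), 'joint_efforts': array([-1.40504533e-03, -4.48465776e+01, -2.31281769e+01, -1.96056139e-04,
        4.70466184e-03, -5.13932193e-06]), 'position': array([ 0.19051737, -0.51565407,  0.24971754]), 'tool_rot': array([[ 3.46486172e-01, -9.38055057e-01, -2.04318762e-04],
       [-9.38053958e-01, -3.46486087e-01,  1.47104776e-03],
       [-1.45071740e-03, -3.18035685e-04, -9.99998897e-01]]), 'ft_force': array([0.57706485, 0.28470671, 0.33164441]), 'wrist_torque': array([-0.05023813, -0.02433765,  0.04541826]), 'grip_width': 0.08539990863776202}
scene {'fx': 421.66268437148517, 'fy': 421.66268437148517, 'cx': 256.62073204372643, 'cy': 189.22552789567638, 'extrinsics': array([[ 0.73670157,  0.43563024, -0.5172012 ,  1.07797452],
       [ 0.67619027, -0.48150258,  0.55760378, -0.50340724],
       [-0.00612464, -0.76051401, -0.64929264,  0.75647565],
       [ 0.        ,  0.        ,  0.        ,  1.        ]])}
side {'fx': 385.27770404846257, 'fy': 385.27770404846257, 'cx': 252.4126205347325, 'cy': 189.32391352166724, 'extrinsics': array([[-0.99116118, -0.08214069,  0.10417496,  0.44828416],
       [-0.13256649,  0.58327428, -0.80138457,  0.64372595],
       [ 0.00506371, -0.80811139, -0.58900793,  0.53370865],
       [ 0.        ,  0.        ,  0.        ,  1.        ]])}
```

View pics/scene0.png

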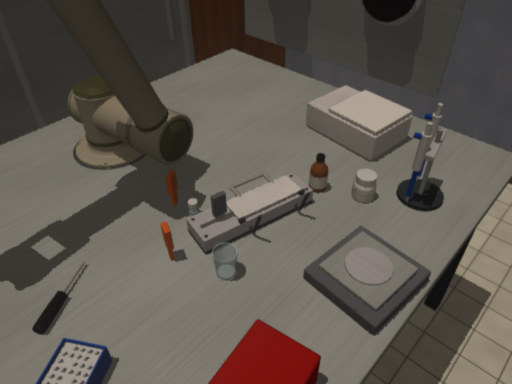

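View pics/side0.png

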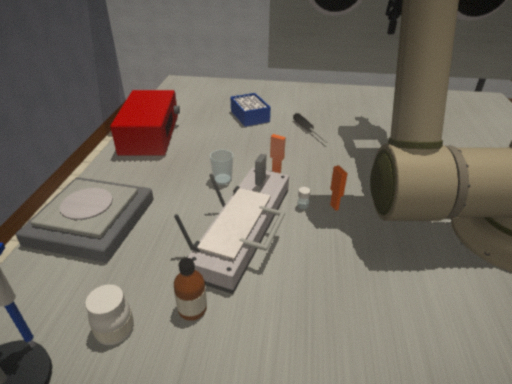

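The scene view shows the track from about (195,225) to (310,195), with the key at (218,204) and the flap handle at (252,185). The bottle is at (319,172), the jar at (364,185), the beaker at (225,262) and the vial at (193,207), with orange decoys at (172,188) and (168,240). In the side view the stop rods are at (185,232) and (217,190), and the handle is at (270,235).

```bash
cat > h.py <<'E'
import numpy as np,cv2
from rig import env,cams,order
def cloud(d,i):
    v,u=np.mgrid[:384,:512]; p=np.stack([(u-i['cx'])/i['fx']*d,(v-i['cy'])/i['fy']*d,d],-1)
    E=i['extrinsics'];return p@E[:3,:3].T+E[:3,3]
E
python3 - <<'E'
from h import *
box={"scene":(180,165,325,250),"side":(170,145,300,285)}
P=[]
for n in box:
    d=np.load(f"pics/{n}0.npy");w=cloud(d,cams.camera_info(n));a,b,c,e=box[n]
    p=w[b:e,a:c].reshape(-1,3);p=p[d[b:e,a:c].ravel()>0]
    im=cv2.imread(f"pics/{n}0.png")[b:e,a:c].reshape(-1,3)
    for lo,hi in((.03,.12),(.038,.049),(.052,.064)):
        q=p[(p[:,2]>lo)&(p[:,2]<hi)]
        # largest cluster in a 2mm grid
        g=np.zeros((600,600),np.uint8);ix=((q[:,:2]-[0,-.9])/.002).astype(int);ok=((ix>=0)&(ix<600)).all(1);g[ix[ok,1],ix[ok,0]]=255
        g=cv2.dilate(g,np.ones((3,3)));k,l,st,ce=cv2.connectedComponentsWithStats(g)
        for j in np.argsort(-st[1:,4])[:3]+1:
            ys,xs=np.where(l==j);r=cv2.minAreaRect(np.c_[xs,ys].astype(np.float32)*1.)
            print(n,lo,len(q),'c',np.round(np.array(r[0])*.002+[0,-.9],4),'size',np.round(np.array(r[1])*.002-.004,3),r[2])
def pt(n,u,v,r=2):
    d=np.load(f"pics/{n}0.npy");return np.round(np.median(cloud(d,cams.camera_info(n))[v-r:v+r+1,u-r:u+r+1].reshape(-1,3),0),3)
for n,u,v in(("scene",218,204),("side",260,165),("scene",319,178),("scene",365,180),("scene",193,204),("scene",225,255),("scene",172,185),("scene",168,238),("side",190,280),("side",304,192),("side",221,165)):print(n,u,v,pt(n,u,v))
E
```

```text
scene 0.03 4634 c [0.5236 0.0596] size [0.324 0.129] 76.39945983886719
scene 0.03 4634 c [0.596 0.249] size [0.026 0.044] 90.0
scene 0.03 4634 c [ 0.424 -0.038] size [0.024 0.024] 45.0
scene 0.038 1748 c [0.5384 0.0559] size [0.324 0.098] 76.60750579833984
scene 0.038 1748 c [ 0.424 -0.038] size [0.024 0.024] 45.0
scene 0.038 1748 c [0.5976 0.2434] size [0.045 0.018] 10.30484676361084
scene 0.052 1882 c [0.5312 0.0938] size [0.198 0.127] 76.57816314697266
scene 0.052 1882 c [0.5991 0.2432] size [0.041 0.015] 17.52556800842285
scene 0.052 1882 c [ 0.6039 -0.0986] size [0.037 0.011] 42.709388732910156
side 0.03 7400 c [0.5237 0.0616] size [0.324 0.127] 76.18497467041016
side 0.03 7400 c [ 0.619 -0.113] size [0.058 0.054] 90.0
side 0.03 7400 c [0.5935 0.264 ] size [0.049 0.031] 25.016895294189453
side 0.038 2357 c [ 0.5172 -0.0375] size [0.128 0.093] 76.75948333740234
side 0.038 2357 c [0.5685 0.1759] size [0.081 0.094] 77.90524291992188
side 0.038 2357 c [0.5086 0.0914] size [0.089 0.015] 75.96376037597656
side 0.052 3317 c [0.5313 0.0962] size [0.198 0.126] 76.40904998779297
side 0.052 3317 c [ 0.6168 -0.0952] size [0.052 0.024] 6.842773914337158
side 0.052 3317 c [ 0.6234 -0.1279] size [0.048 0.023] 12.26477336883545
scene 218 204 [ 0.524 -0.038  0.1  ]
side 260 165 [ 0.519 -0.015  0.112]
scene 319 178 [0.61  0.244 0.055]
scene 365 180 [0.715 0.293 0.075]
scene 193 204 [ 0.431 -0.04   0.045]
scene 225 255 [ 0.604 -0.098  0.036]
scene 172 185 [ 0.364 -0.049  0.072]
scene 168 238 [ 0.508 -0.174  0.082]
side 190 280 [0.59  0.273 0.084]
side 304 192 [ 0.424 -0.028  0.044]
side 221 165 [ 0.616 -0.085  0.059]
```

Call:
step_arm([
  {"xyz": [0,0,0],"turn": [0,0,-1],"gripper": -0.4},
  {"xyz": [0,0,0],"turn": [0,0,-1],"gripper": -0.4},
  {"xyz": [0,0,0],"turn": [0,0,-1],"gripper": -0.4},
  {"xyz": [0,0,0],"turn": [0,0,-1],"gripper": -0.4},
  {"xyz": [0,0,0],"turn": [0,0,-1],"gripper": -0.4},
  {"xyz": [0,0,0],"turn": [0,0,-1],"gripper": -0.4},
  {"xyz": [0,0,0],"turn": [0,0,-1],"gripper": -0.4},
  {"xyz": [0,0,0],"turn": [0,0,-1],"gripper": -0.4},
  {"xyz": [0,0,0],"turn": [0,0,-1],"gripper": -0.4},
  {"xyz": [0,0,0],"turn": [0,0,-1],"gripper": -0.4},
  {"xyz": [0,0,0],"turn": [0,0,-1],"gripper": -0.4},
  {"xyz": [0,0,0],"turn": [0,0,-1],"gripper": -0.4},
  {"xyz": [0,0,0],"turn": [0,0,-0.29],"gripper": -0.4},
  {"xyz": [0,0,0],"turn": [0,0,0],"gripper": -0.4},
])

```text
time_s: 1.27
position: [0.1905, -0.5158, 0.2501]
tool_rot: [[0.973, -0.232, -0.0], [-0.232, -0.973, 0.001], [-0.0, -0.001, -1.0]]
ft_force: [0.2, -0.1, -0.8]
grip_width: 0.0255
```

Call:
step_arm([
  {"xyz": [0.16,-0.84,0.06],"turn": [0,0,0],"gripper": -0.4},
  {"xyz": [0.16,-0.84,0.06],"turn": [0,0,0],"gripper": -0.4},
  {"xyz": [0.16,-0.84,0.06],"turn": [0,0,0],"gripper": -0.4},
  {"xyz": [0.16,-0.84,0.06],"turn": [0,0,0],"gripper": -0.4},
  {"xyz": [0.16,-0.84,0.06],"turn": [0,0,0],"gripper": -0.4},
  {"xyz": [0.16,-0.84,0.06],"turn": [0,0,0],"gripper": -0.4},
  {"xyz": [0.16,-0.84,0.06],"turn": [0,0,0],"gripper": -0.4},
  {"xyz": [0.16,-0.84,0.06],"turn": [0,0,0],"gripper": -0.4},
  {"xyz": [0.16,-0.84,0.06],"turn": [0,0,0],"gripper": -0.4},
  {"xyz": [0.16,-0.84,0.06],"turn": [0,0,0],"gripper": -0.4},
  {"xyz": [0.16,-0.84,0.06],"turn": [0,0,0],"gripper": -0.4},
  {"xyz": [0.16,-0.84,0.06],"turn": [0,0,0],"gripper": -0.4},
  {"xyz": [0.16,-0.84,0.06],"turn": [0,0,0],"gripper": -0.4},
  {"xyz": [0.16,-0.84,0.06],"turn": [0,0,0],"gripper": -0.4},
  {"xyz": [0.16,-0.84,0.06],"turn": [0,0,0],"gripper": -0.4},
  {"xyz": [0.16,-0.84,0.06],"turn": [0,0,0],"gripper": -0.4},
  {"xyz": [0.16,-0.84,0.06],"turn": [0,0,0],"gripper": -0.4},
  {"xyz": [0.16,-0.84,0.06],"turn": [0,0,0],"gripper": -0.4},
  {"xyz": [0.16,-0.84,0.06],"turn": [0,0,0],"gripper": -0.4},
  {"xyz": [0.16,-0.84,0.06],"turn": [0,0,0],"gripper": -0.4},
])

```text
time_s: 2.93
position: [0.4711, 0.11, 0.2022]
tool_rot: [[0.972, -0.234, 0.0], [-0.234, -0.972, -0.0], [0.0, 0.0, -1.0]]
ft_force: [0.5, -0.6, 0.7]
grip_width: 0.0257
```

```bash
python3 - <<'E'
from h import *
s=env.observe();print(s['time_s'],s['position'],s['tool_rot'].round(3),s['q'].round(1),s['grip_width'])
i=cams.camera_info("wrist");im,d=cams.get_image("wrist");cv2.imwrite("pics/w1.png",im[:,:,::-1]);np.save("pics/w1.npy",d)
w=cloud(d,i);T=np.array([.538,.056]);a=np.radians(76.5);y=np.array([np.cos(a),np.sin(a)]);x=np.array([y[1],-y[0]])
p=w[d>0];t=np.c_[(p[:,:2]-T)@x,(p[:,:2]-T)@y,p[:,2]]
def show(n,m):
    q=t[m];print(n,len(q),np.percentile(q,[2,50,98],axis=0).round(4).tolist())
show('bar',(abs(t[:,0]+.075)<.02)&(t[:,0]<-.062)&(abs(t[:,1]-.035)<.035)&(t[:,2]>.045)&(t[:,2]<.075))
show('plate',(abs(t[:,0]-.01)<.06)&(abs(t[:,1]-.035)<.13)&(t[:,2]>.0525)&(t[:,2]<.062))
show('deck',(abs(t[:,0])<.06)&(abs(t[:,1])<.2)&(t[:,2]>.042)&(t[:,2]<.048))
show('key',(abs(t[:,0])<.03)&(abs(t[:,1]+.09)<.05)&(t[:,2]>.11)&(t[:,2]<.13))
E
```

```text
2.9333 [0.47110283 0.11001453 0.20221472] [[ 0.972 -0.234  0.   ]
 [-0.234 -0.972 -0.   ]
 [ 0.     0.    -1.   ]] [-0.9 17.8 89.2 -0.  73.  12.6] 0.025660632078424114
bar 793 [[-0.0771, 0.0017, 0.0536], [-0.0726, 0.0367, 0.0566], [-0.0678, 0.0685, 0.0585]]
plate 15968 [[-0.035, -0.0492, 0.0541], [0.0034, 0.0572, 0.0556], [0.0387, 0.1322, 0.0574]]
deck 7066 [[-0.0422, -0.1232, 0.0431], [-0.0069, 0.1387, 0.0447], [0.0468, 0.1634, 0.0463]]
key 108 [[-0.0013, -0.1034, 0.1194], [0.0035, -0.0966, 0.1204], [0.0078, -0.087, 0.1214]]
```

View pics/w1.png

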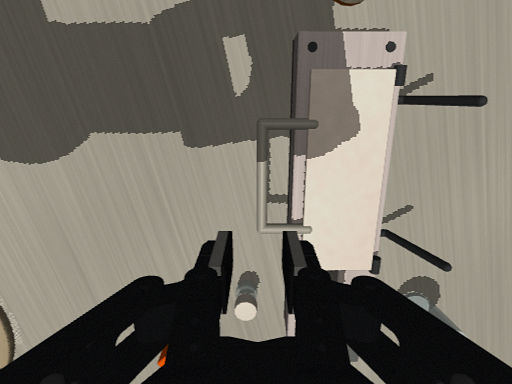

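The wrist view shows the bar along x≈265 px between rows 122 and 230, running parallel to the jaws. It is about 5 mm to tool +x of the TCP, so I descend and grip it.

Call:
step_arm([
  {"xyz": [0.125,0,0.6],"turn": [0,0,0],"gripper": -0.53},
  {"xyz": [0,0,0.6],"turn": [0,0,0],"gripper": -0.53},
  {"xyz": [0,0,0.6],"turn": [0,0,0],"gripper": -0.53},
  {"xyz": [0,0,0.5],"turn": [0,0,0],"gripper": -0.53},
  {"xyz": [0,0,0.4],"turn": [0,0,0],"gripper": -0.53},
  {"xyz": [0,0,0.4],"turn": [0,0,0],"gripper": -0.53},
  {"xyz": [0,0,0.3],"turn": [0,0,0],"gripper": -0.53},
  {"xyz": [0,0,0.25],"turn": [0,0,0],"gripper": -0.53},
  {"xyz": [0,0,0],"turn": [0,0,0],"gripper": -0.53},
])

```text
time_s: 3.73
position: [0.4748, 0.1069, 0.0547]
tool_rot: [[0.972, -0.234, -0.003], [-0.234, -0.972, 0.0], [-0.003, 0.001, -1.0]]
ft_force: [-0.1, -0.7, 0.7]
grip_width: 0.0202
```

Call:
step_arm([
  {"xyz": [0,0,0],"turn": [0,0,0],"gripper": -1},
  {"xyz": [0,0,0],"turn": [0,0,0],"gripper": -1},
  {"xyz": [0,0,0],"turn": [0,0,0],"gripper": -1},
  {"xyz": [0,0,0],"turn": [0,0,0],"gripper": -1},
], squeeze=20)

```text
time_s: 4.07
position: [0.4747, 0.1071, 0.0565]
tool_rot: [[0.973, -0.232, -0.002], [-0.232, -0.973, 0.0], [-0.002, 0.0, -1.0]]
ft_force: [-5.0, 0.1, -0.9]
grip_width: 0.0086
```

Call:
step_arm([
  {"xyz": [0.019,0,-0.33],"turn": [0,0,0],"gripper": -1},
  {"xyz": [0.057,0,-0.326],"turn": [0,0,0],"gripper": -1},
  {"xyz": [0.094,0,-0.317],"turn": [0,0,0],"gripper": -1},
  {"xyz": [0.129,0,-0.304],"turn": [0,0,0],"gripper": -1},
  {"xyz": [0.164,0,-0.287],"turn": [0,0,0],"gripper": -1},
  {"xyz": [0,0,0],"turn": [0,0,0],"gripper": -1},
])

```text
time_s: 4.57
position: [0.4927, 0.1028, 0.1211]
tool_rot: [[0.973, -0.232, -0.002], [-0.232, -0.973, 0.0], [-0.002, 0.0, -1.0]]
ft_force: [-12.1, 1.7, 5.7]
grip_width: 0.0088
```

```bash
python3 - <<'E'
from h import *
s=env.observe();print(s['ft_force'],s['wrist_torque'],s['grip_width'])
im,d=cams.get_image("side");cv2.imwrite("pics/s2.png",cv2.resize(im[100:300,130:400,::-1],None,fx=2,fy=2))
E
```

```text
[-12.05035589   1.68239825   5.65757995] [ 0.25885924  1.98074842 -0.0179254 ] 0.00877045756019994
```

View pics/s2.png

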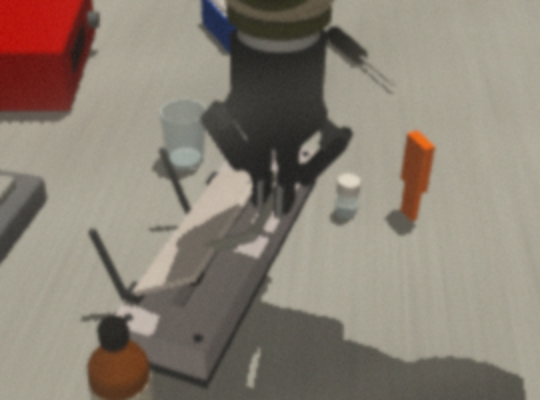

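The flap is rising in the grip, with the handle between the fingers at about (265,205). The force says the path runs about 2 mm too close to the hinge, so I ease outward and go on.

Call:
step_arm([
  {"xyz": [0.15,0,-0.277],"turn": [0,0,0],"gripper": -1},
  {"xyz": [0.205,0,-0.242],"turn": [0,0,0],"gripper": -1},
  {"xyz": [0.251,0,-0.215],"turn": [0,0,0],"gripper": -1},
  {"xyz": [0.274,0,-0.185],"turn": [0,0,0],"gripper": -1},
  {"xyz": [0.293,0,-0.152],"turn": [0,0,0],"gripper": -1},
  {"xyz": [0,0,0],"turn": [0,0,0],"gripper": -1},
])

```text
time_s: 5.12
position: [0.5414, 0.0912, 0.1643]
tool_rot: [[0.973, -0.233, 0.005], [-0.233, -0.973, -0.001], [0.005, -0.001, -1.0]]
ft_force: [-5.0, -0.1, 10.4]
grip_width: 0.0091
```

Call:
step_arm([
  {"xyz": [0.305,0,-0.14],"turn": [0,0,0],"gripper": -1},
  {"xyz": [0.32,0,-0.09],"turn": [0,0,0],"gripper": -1},
  {"xyz": [0.327,0,-0.044],"turn": [0,0,0],"gripper": -1},
  {"xyz": [0.33,0,-0.006],"turn": [0,0,0],"gripper": -1},
  {"xyz": [0.329,0,0.032],"turn": [0,0,0],"gripper": -1},
  {"xyz": [0,0,0],"turn": [0,0,0],"gripper": -1},
])

```text
time_s: 5.62
position: [0.6044, 0.0761, 0.1728]
tool_rot: [[0.973, -0.233, 0.005], [-0.233, -0.973, -0.0], [0.005, -0.001, -1.0]]
ft_force: [0.7, -1.7, 6.0]
grip_width: 0.0091
```

Call:
step_arm([
  {"xyz": [0.323,0,0.069],"turn": [0,0,0],"gripper": -1},
  {"xyz": [0.313,0,0.106],"turn": [0,0,0],"gripper": -1},
  {"xyz": [0.299,0,0.141],"turn": [0,0,0],"gripper": -1},
  {"xyz": [0.14,0,0.087],"turn": [0,0,0],"gripper": -1},
  {"xyz": [0.14,0,0.088],"turn": [0,0,0],"gripper": -1},
  {"xyz": [0.1,0,0.08],"turn": [0,0,0],"gripper": -1},
  {"xyz": [0.1,0,0.08],"turn": [0,0,0],"gripper": -1},
  {"xyz": [0,0,0],"turn": [0,0,0],"gripper": -1},
])

```text
time_s: 6.28
position: [0.658, 0.0633, 0.1457]
tool_rot: [[0.973, -0.232, 0.002], [-0.232, -0.973, -0.001], [0.002, 0.0, -1.0]]
ft_force: [4.3, -3.3, 4.7]
grip_width: 0.0085
```

Call:
step_arm([
  {"xyz": [0.04,0,0.035],"turn": [0,0,0],"gripper": -1},
  {"xyz": [0.04,0,0.035],"turn": [0,0,0],"gripper": -1},
  {"xyz": [0,0,0],"turn": [0,0,0],"gripper": -1},
])

```text
time_s: 6.53
position: [0.6608, 0.0627, 0.1431]
tool_rot: [[0.973, -0.232, 0.002], [-0.232, -0.973, -0.001], [0.002, 0.0, -1.0]]
ft_force: [4.0, -4.5, 5.0]
grip_width: 0.0092
```

```bash
python3 - <<'E'
from h import *
s=env.observe();print(s['ft_force'],s['wrist_torque'],s['grip_width'])
im,d=cams.get_image("side");cv2.imwrite("pics/s3.png",cv2.resize(im[100:300,130:400,::-1],None,fx=2,fy=2))
E
```

```text
[ 4.00386453 -4.49575967  4.95967813] [-0.59229237 -0.50562687  0.01691771] 0.009168482280740025
```

View pics/s3.png

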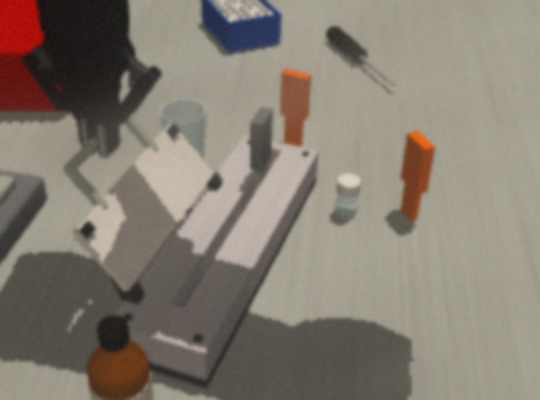

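The flap leans back on the rod side, with the bar still gripped at about (100,150). I keep nudging until I feel the stop.

Call:
step_arm([
  {"xyz": [0.03,0,0.03],"turn": [0,0,0],"gripper": -1},
  {"xyz": [0.03,0,0.03],"turn": [0,0,0],"gripper": -1},
  {"xyz": [0,0,0],"turn": [0,0,0],"gripper": -1},
])

```text
time_s: 6.83
position: [0.6612, 0.0626, 0.1426]
tool_rot: [[0.973, -0.231, -0.002], [-0.231, -0.973, -0.0], [-0.002, 0.001, -1.0]]
ft_force: [-9.7, -2.8, 19.6]
grip_width: 0.0091
```

Stop reached, with about 20 N against the motion. I relieve it, open, then rise and move above the key.

Call:
step_arm([
  {"xyz": [-0.03,0,-0.03],"turn": [0,0,0],"gripper": -1},
  {"xyz": [0,0,0],"turn": [0,0,0],"gripper": -0.6},
  {"xyz": [0,0,0],"turn": [0,0,0],"gripper": -0.4},
  {"xyz": [0,0,0],"turn": [0,0,0],"gripper": -0.4},
  {"xyz": [0,0,0],"turn": [0,0,0],"gripper": -0.4},
  {"xyz": [0,0,-0.3],"turn": [0,0,0],"gripper": -0.4},
  {"xyz": [0,0,-0.6],"turn": [0,0,0],"gripper": -0.4},
  {"xyz": [0,0,-0.8],"turn": [0,0,0],"gripper": -0.4},
  {"xyz": [0,0,-0.8],"turn": [0,0,0],"gripper": -0.4},
  {"xyz": [0,0,-0.7],"turn": [0,0,0],"gripper": -0.4},
  {"xyz": [-0.5,0.5,0],"turn": [0,0,0],"gripper": -0.4},
  {"xyz": [-0.5,0.5,0],"turn": [0,0,0],"gripper": -0.4},
  {"xyz": [-0.5,0.5,0],"turn": [0,0,0],"gripper": -0.4},
  {"xyz": [-0.5,0.5,0],"turn": [0,0,0],"gripper": -0.4},
  {"xyz": [-0.5,0.5,0],"turn": [0,0,0],"gripper": -0.4},
  {"xyz": [-0.4,0.5,0],"turn": [0,0,0],"gripper": -0.4},
  {"xyz": [0,0.3,0],"turn": [0,0,0],"gripper": -0.4},
  {"xyz": [0,0,0],"turn": [0,0,0],"gripper": -0.4},
])

```text
time_s: 8.33
position: [0.5173, -0.0402, 0.2698]
tool_rot: [[0.972, -0.234, 0.0], [-0.234, -0.972, -0.0], [0.0, 0.0, -1.0]]
ft_force: [1.2, 0.1, -0.2]
grip_width: 0.0252
```

```bash
python3 - <<'E'
from h import *
T=np.array([.5403,.0574]);a=np.radians(76.5);y=np.array([np.cos(a),np.sin(a)]);x=np.array([y[1],-y[0]])
def tr(p):return np.c_[(p[:,:2]-T)@x,(p[:,:2]-T)@y,p[:,2]]
s=env.observe();print(s['time_s'],s['position'],'TCP track',tr(s['position'][None]).round(4))
for n in("wrist","side","scene"):
    i=cams.camera_info(n);im,d=cams.get_image(n);cv2.imwrite(f"pics/{n}4.png",im[:,:,::-1])
    t=tr(cloud(d,i)[d>0])
    def show(k,m):
        q=t[m];print(n,k,len(q),np.percentile(q,[3,50,97],axis=0).round(4).tolist() if len(q)else'')
    show('key',(abs(t[:,0])<.02)&(abs(t[:,1]+.09)<.05)&(t[:,2]>.075)&(t[:,2]<.13))
    show('keytop',(abs(t[:,0])<.02)&(abs(t[:,1]+.09)<.05)&(t[:,2]>.117)&(t[:,2]<.125))
    show('deck',(abs(t[:,0])<.06)&(abs(t[:,1]+.05)<.12)&(t[:,2]>.042)&(t[:,2]<.048))
    m=(t[:,0]>.06)&(t[:,0]<.12)&(abs(t[:,1]-.035)<.095)&(t[:,2]>.07)&(t[:,2]<.12)
    if m.sum()>20:
        q=t[m];show('flap',m);print(np.degrees(np.arctan2((q[:,2]-.053),(q[:,0]-.04))).round(1)[::max(1,len(q)//8)])
E
```

```text
8.3333 [ 0.51734253 -0.04024388  0.26977713] TCP track [[ 0.0005 -0.1003  0.2698]]
wrist key 627 [[-0.0064, -0.1043, 0.0834], [0.0001, -0.0854, 0.1202], [0.0065, -0.0723, 0.1216]]
wrist keytop 533 [[-0.0064, -0.1044, 0.1187], [0.0001, -0.0887, 0.1204], [0.0065, -0.0731, 0.1217]]
wrist deck 14274 [[-0.0422, -0.1499, 0.0432], [-0.0064, -0.0289, 0.0446], [0.0414, 0.063, 0.0461]]
wrist flap 5726 [[0.061, -0.0536, 0.0801], [0.0763, 0.0022, 0.0974], [0.0911, 0.0514, 0.1118]]
[51.9 48.8 52.9 51.5 51.3 50.5 48.7 50.8 49.8]
side key 255 [[-0.0066, -0.1027, 0.0766], [-0.003, -0.0771, 0.1042], [0.0063, -0.0724, 0.1216]]
side keytop 71 [[-0.0064, -0.1055, 0.1178], [-0.0007, -0.0866, 0.1206], [0.0067, -0.0736, 0.1222]]
side deck 2515 [[-0.0431, -0.1477, 0.0432], [-0.0082, -0.0198, 0.0449], [0.0431, 0.065, 0.0465]]
side flap 1729 [[0.061, -0.0497, 0.0797], [0.0754, 0.0502, 0.0962], [0.0917, 0.1268, 0.1131]]
[49.7 51.1 50.  51.8 51.8 50.5 50.8 54.4 50.7]
scene key 277 [[-0.005, -0.1093, 0.0771], [0.0059, -0.0946, 0.1049], [0.0086, -0.0773, 0.1234]]
scene keytop 78 [[-0.0061, -0.1088, 0.1176], [0.003, -0.0943, 0.1216], [0.0082, -0.0771, 0.1242]]
scene deck 1814 [[-0.0426, -0.1569, 0.043], [0.0059, -0.0554, 0.0459], [0.0448, 0.0612, 0.0478]]
scene flap 163 [[0.0756, -0.0595, 0.0729], [0.0877, -0.0329, 0.1088], [0.094, 0.1238, 0.1148]]
[54.8 48.4 33.9 49.9 46.9 50.3 48.7 46.7 27.2]
```

View pics/wrist4.png

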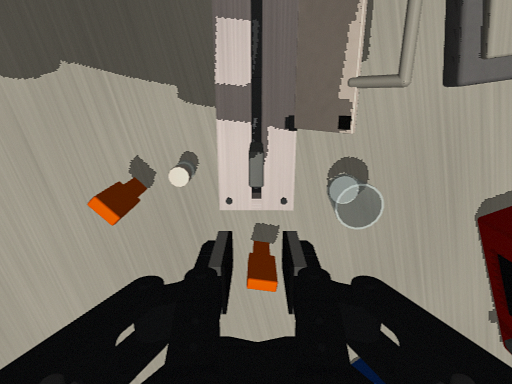

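The wrist view shows the key at (257,165), centred on the jaw line at column 257. The flap lies open on the right, and the beaker (358,205) and vial (179,177) are clear. The flap depth gives about 2.3 rad. I shift 11.5 mm along the slit, descend and grip.

Call:
step_arm([
  {"xyz": [0,-0.29,0.5],"turn": [0,0,0],"gripper": -0.4},
  {"xyz": [0,0,0.7],"turn": [0,0,0],"gripper": -0.4},
  {"xyz": [0,0,0.7],"turn": [0,0,0],"gripper": -0.4},
  {"xyz": [0,0,0.7],"turn": [0,0,0],"gripper": -0.4},
  {"xyz": [0,0,0.6],"turn": [0,0,0],"gripper": -0.4},
  {"xyz": [0,0,0.5],"turn": [0,0,0],"gripper": -0.4},
  {"xyz": [0,0,0.47],"turn": [0,0,0],"gripper": -0.4},
  {"xyz": [0,0,0],"turn": [0,0,0],"gripper": -0.4},
  {"xyz": [0,0,0],"turn": [0,0,0],"gripper": -0.4},
])

```text
time_s: 9.23
position: [0.5209, -0.0268, 0.1023]
tool_rot: [[0.973, -0.231, -0.002], [-0.231, -0.973, 0.001], [-0.002, -0.0, -1.0]]
ft_force: [-0.3, -0.2, 1.0]
grip_width: 0.0259
```

Call:
step_arm([
  {"xyz": [0,0,0],"turn": [0,0,0],"gripper": -1},
  {"xyz": [0,0,0],"turn": [0,0,0],"gripper": -1},
  {"xyz": [0,0,0],"turn": [0,0,0],"gripper": -1},
  {"xyz": [0,0,0],"turn": [0,0,0],"gripper": -1},
], squeeze=25)

```text
time_s: 9.57
position: [0.5209, -0.0275, 0.1036]
tool_rot: [[0.973, -0.232, 0.001], [-0.232, -0.973, -0.0], [0.002, 0.0, -1.0]]
ft_force: [0.2, -0.3, 1.9]
grip_width: 0.0135
```

Call:
step_arm([
  {"xyz": [0,0,0.03],"turn": [0,0,0],"gripper": -1},
  {"xyz": [0,0,0.0],"turn": [0,0,0],"gripper": -1},
])

```text
time_s: 9.73
position: [0.521, -0.0275, 0.1035]
tool_rot: [[0.973, -0.232, 0.002], [-0.232, -0.973, -0.001], [0.002, 0.0, -1.0]]
ft_force: [-4.0, 1.7, 13.9]
grip_width: 0.0135
```

Call:
step_arm([
  {"xyz": [0,-0.1,0],"turn": [0,0,0],"gripper": -1},
  {"xyz": [0,-0.1,0],"turn": [0,0,0],"gripper": -1},
  {"xyz": [0,-0.1,0],"turn": [0,0,0],"gripper": -1},
  {"xyz": [0,-0.1,0],"turn": [0,0,0],"gripper": -1},
  {"xyz": [0,-0.1,0],"turn": [0,0,0],"gripper": -1},
  {"xyz": [0,-0.1,0],"turn": [0,0,0],"gripper": -1},
  {"xyz": [0,-0.1,0],"turn": [0,0,0],"gripper": -1},
  {"xyz": [0,-0.1,0],"turn": [0,0,0],"gripper": -1},
  {"xyz": [0,-0.1,0],"turn": [0,0,0],"gripper": -1},
  {"xyz": [0,0,0],"turn": [0,0,0],"gripper": -1},
])

```text
time_s: 10.57
position: [0.5296, 0.0074, 0.1029]
tool_rot: [[0.973, -0.231, 0.002], [-0.231, -0.973, -0.001], [0.003, 0.001, -1.0]]
ft_force: [-0.5, -0.4, 6.0]
grip_width: 0.0138
```

Call:
step_arm([
  {"xyz": [0,-0.05,0.015],"turn": [0,0,0],"gripper": -1},
  {"xyz": [0,-0.05,0],"turn": [0,0,0],"gripper": -1},
  {"xyz": [0,-0.05,0],"turn": [0,0,0],"gripper": -1},
  {"xyz": [0,-0.05,0],"turn": [0,0,0],"gripper": -1},
  {"xyz": [0,-0.05,0],"turn": [0,0,0],"gripper": -1},
  {"xyz": [0,-0.05,0],"turn": [0,0,0],"gripper": -1},
  {"xyz": [0,-0.05,0],"turn": [0,0,0],"gripper": -1},
  {"xyz": [0,-0.05,0],"turn": [0,0,0],"gripper": -1},
  {"xyz": [0,0,0],"turn": [0,0,0],"gripper": -1},
])

```text
time_s: 11.32
position: [0.5333, 0.0228, 0.1022]
tool_rot: [[0.973, -0.231, 0.002], [-0.231, -0.973, -0.001], [0.003, 0.001, -1.0]]
ft_force: [-0.4, -1.6, 5.9]
grip_width: 0.0137
```

Call:
step_arm([
  {"xyz": [0,-0.05,0.015],"turn": [0,0,0],"gripper": -1},
  {"xyz": [0,-0.05,0],"turn": [0,0,0],"gripper": -1},
  {"xyz": [0,-0.05,0],"turn": [0,0,0],"gripper": -1},
  {"xyz": [0,-0.05,0],"turn": [0,0,0],"gripper": -1},
  {"xyz": [0,-0.05,0],"turn": [0,0,0],"gripper": -1},
  {"xyz": [0,0,0],"turn": [0,0,0],"gripper": -1},
], squeeze=30)

```text
time_s: 11.82
position: [0.5356, 0.0324, 0.1016]
tool_rot: [[0.973, -0.231, 0.002], [-0.231, -0.973, -0.001], [0.003, 0.001, -1.0]]
ft_force: [-0.6, -1.8, 5.1]
grip_width: 0.0139
```

Call:
step_arm([
  {"xyz": [0,-0.05,0.005],"turn": [0,0,0],"gripper": -1},
  {"xyz": [0,-0.05,0],"turn": [0,0,0],"gripper": -1},
  {"xyz": [0,-0.05,0],"turn": [0,0,0],"gripper": -1},
  {"xyz": [0,-0.05,0],"turn": [0,0,0],"gripper": -1},
  {"xyz": [0,-0.05,0],"turn": [0,0,0],"gripper": -1},
  {"xyz": [0,0,0],"turn": [0,0,0],"gripper": -1},
])

```text
time_s: 12.32
position: [0.5376, 0.0431, 0.1006]
tool_rot: [[0.973, -0.232, 0.001], [-0.232, -0.973, 0.001], [0.001, -0.001, -1.0]]
ft_force: [1.7, 0.3, 3.7]
grip_width: 0.0136
```

```bash
cat > k.py <<'E'
from h import *
T=np.array([.5403,.0574]);a=np.radians(76.5);y=np.array([np.cos(a),np.sin(a)]);x=np.array([y[1],-y[0]])
s=env.observe();tc=s['position'];k=np.array([(tc[:2]-T)@x,(tc[:2]-T)@y]);print('TCP',k.round(4),tc[2].round(4),s['ft_force'].round(1),s['grip_width'].round(4))
import sys
for n in("side","scene","wrist"):
    i=cams.camera_info(n);im,d=cams.get_image(n);w=cloud(d,i)
    t=np.dstack([(w[...,:2]-T)@x,(w[...,:2]-T)@y,w[...,2]])
    m=(d>0)&(abs(t[...,0])<.008)&(abs(t[...,1]-k[1])<.028)&(t[...,2]>.05)&(t[...,2]<.125)&(im.min(-1)>45)
    q=t[m]
    if len(q)>8:print(n,len(q),np.percentile(q,[2,50,98],axis=0).round(4).tolist())
    if len(sys.argv)>1 and n==sys.argv[1]:
        cv2.imwrite("pics/"+sys.argv[2],cv2.resize(im[120:270,170:370,::-1] if n=="side" else im[130:270,170:370,::-1] if n=="scene" else im[:,:,::-1],None,fx=3 if n!="wrist" else 1,fy=3 if n!="wrist" else 1))
E
python3 k.py side s5.png
```

```text
Traceback (most recent call last):
  File "k.py", line 3, in <module>
    s=env.observe();tc=s['position'];k=np.array([(tc[:2]-T)@x,(tc[:2]-T)@y]);print('TCP',k.round(4),tc[2].round(4),s['ft_force'].round(1),s['grip_width'].round(4))
                                                                                                                                          ^^^^^^^^^^^^^^^^^^^^^
AttributeError: 'float' object has no attribute 'round'
```

```bash
sed -i "s/s\['grip_width'\].round(4)/s['grip_width']/" k.py; python3 k.py side s5.png
```

```text
TCP [ 0.0008 -0.0146] 0.1006 [1.7 0.3 3.7] 0.013550084853291254
side 224 [[-0.0077, -0.0304, 0.0511], [0.0002, -0.0071, 0.0982], [0.0074, -0.0002, 0.1216]]
scene 64 [[-0.0057, -0.0421, 0.0507], [0.0042, -0.0374, 0.0952], [0.0078, -0.0217, 0.1204]]
wrist 2705 [[-0.0075, -0.0295, 0.1066], [0.0008, -0.0134, 0.1188], [0.0076, 0.0007, 0.1232]]
```

View pics/s5.png

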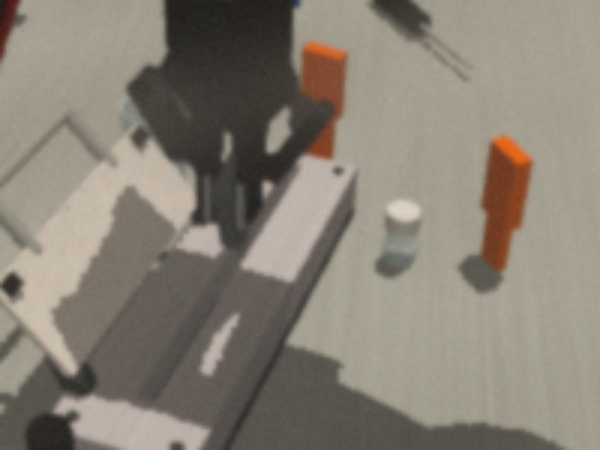

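The key is still on the floor (top about 0.121, centre y≈-0.0145), so the fingers slipped slightly down on it. I grip harder, add bias and continue.

Call:
step_arm([
  {"xyz": [0,0,0.01],"turn": [0,0,0],"gripper": -1},
  {"xyz": [0,-0.05,0.01],"turn": [0,0,0],"gripper": -1},
  {"xyz": [0,-0.05,0],"turn": [0,0,0],"gripper": -1},
  {"xyz": [0,-0.05,0],"turn": [0,0,0],"gripper": -1},
  {"xyz": [0,0,0],"turn": [0,0,0],"gripper": -1},
], squeeze=60)

```text
time_s: 12.88
position: [0.5385, 0.0486, 0.0992]
tool_rot: [[0.973, -0.232, -0.0], [-0.232, -0.973, 0.0], [-0.0, -0.0, -1.0]]
ft_force: [0.9, 2.1, 2.7]
grip_width: 0.0135
```

Call:
step_arm([
  {"xyz": [0,-0.05,0],"turn": [0,0,0],"gripper": -1},
  {"xyz": [0,-0.05,0],"turn": [0,0,0],"gripper": -1},
  {"xyz": [0,-0.05,0],"turn": [0,0,0],"gripper": -1},
  {"xyz": [0,-0.05,0],"turn": [0,0,0],"gripper": -1},
  {"xyz": [0,0,0],"turn": [0,0,0],"gripper": -1},
])

```text
time_s: 13.3
position: [0.5404, 0.0566, 0.0992]
tool_rot: [[0.973, -0.231, -0.001], [-0.231, -0.973, 0.0], [-0.001, -0.0, -1.0]]
ft_force: [-0.0, 0.0, -0.2]
grip_width: 0.0134
```

Call:
step_arm([
  {"xyz": [0,0,0.03],"turn": [0,0,0],"gripper": -1},
  {"xyz": [0,0,0],"turn": [0,0,0],"gripper": -1},
])

```text
time_s: 13.47
position: [0.5403, 0.0562, 0.0979]
tool_rot: [[0.973, -0.232, -0.001], [-0.232, -0.973, 0.0], [-0.001, 0.0, -1.0]]
ft_force: [0.3, -0.1, -1.2]
grip_width: 0.0131
```

```bash
python3 k.py wrist w6.png
```

```text
TCP [ 0.0003 -0.0012] 0.0979 [ 0.3 -0.1 -1.2] 0.013067205697029903
side 219 [[-0.0075, -0.0161, 0.0569], [0.0005, 0.006, 0.099], [0.0076, 0.0137, 0.1194]]
scene 61 [[-0.006, -0.0289, 0.0504], [0.0037, -0.0243, 0.0946], [0.0078, -0.0096, 0.1211]]
wrist 2675 [[-0.0075, -0.0163, 0.1086], [0.0008, -0.0005, 0.1165], [0.0072, 0.0142, 0.1208]]
```

The key now lowers with no resistance, so it is entering the notch. I keep lowering it.

Call:
step_arm([
  {"xyz": [0,0,0.05],"turn": [0,0,0],"gripper": -1},
  {"xyz": [0,0,0],"turn": [0,0,0],"gripper": -1},
  {"xyz": [0,0,0],"turn": [0,0,0],"gripper": -1},
])

```text
time_s: 13.87
position: [0.5408, 0.0561, 0.0969]
tool_rot: [[0.973, -0.232, 0.001], [-0.232, -0.973, -0.0], [0.001, -0.0, -1.0]]
ft_force: [-0.8, 1.5, 7.0]
grip_width: 0.0135
```

```bash
python3 k.py side s7.png
```

```text
TCP [ 0.0008 -0.0011] 0.0969 [-0.8  1.5  7. ] 0.013495654214056399
side 219 [[-0.0075, -0.0157, 0.0565], [0.0003, 0.0064, 0.0979], [0.0077, 0.0136, 0.1185]]
scene 60 [[-0.0039, -0.0286, 0.0505], [0.0038, -0.0243, 0.095], [0.007, -0.0067, 0.1184]]
wrist 2712 [[-0.0075, -0.016, 0.0967], [0.0008, -0.0, 0.1152], [0.0073, 0.0143, 0.1197]]
```

Call:
step_arm([
  {"xyz": [0,-0.03,0],"turn": [0,0,0],"gripper": -1},
  {"xyz": [0,-0.03,0],"turn": [0,0,0],"gripper": -1},
  {"xyz": [0,0,0],"turn": [0,0,0],"gripper": -1},
  {"xyz": [0,0,0],"turn": [0,0,0],"gripper": -1},
])

```text
time_s: 14.35
position: [0.5413, 0.0586, 0.0964]
tool_rot: [[0.973, -0.232, 0.001], [-0.232, -0.973, 0.0], [0.001, -0.0, -1.0]]
ft_force: [-0.2, 0.5, 4.0]
grip_width: 0.0132
```

```bash
python3 k.py
```

```text
TCP [0.0007 0.0014] 0.0964 [-0.2  0.5  4. ] 0.013194305659773541
side 214 [[-0.0069, -0.0139, 0.0547], [0.0005, 0.0087, 0.0968], [0.0076, 0.0162, 0.118]]
scene 59 [[-0.0045, -0.0264, 0.0509], [0.0043, -0.0214, 0.0959], [0.0079, -0.0077, 0.1184]]
wrist 2706 [[-0.0075, -0.0135, 0.0975], [0.0008, 0.0024, 0.1147], [0.0072, 0.0168, 0.1193]]
```

```bash
cat > tilt.py <<'E'
from h import *
T=np.array([.5403,.0574]);a=np.radians(76.5);y=np.array([np.cos(a),np.sin(a)]);x=np.array([y[1],-y[0]])
tc=env.observe()['position'];k=(tc[:2]-T)@y
i=cams.camera_info("wrist");im,d=cams.get_image("wrist");w=cloud(d,i)
t=np.dstack([(w[...,:2]-T)@x,(w[...,:2]-T)@y,w[...,2]])
m=(d>0)&(abs(t[...,0])<.006)&(abs(t[...,1]-k)<.024)&(t[...,2]>.102)&(t[...,2]<.125)
q=t[m]
for b in np.arange(-.022,.024,.004):
    s=q[abs(q[:,1]-k-b)<.002]
    if len(s)>3:print(round(k+b,4),len(s),np.percentile(s[:,2],[10,50,90]).round(4))
vs,us=np.where(m);print(us.min(),us.max(),vs.min(),vs.max())
cv2.imwrite("pics/w8.png",cv2.resize(im[180:384,170:340,::-1],None,fx=3,fy=2.9))
s=q;A=np.c_[s[:,1]-k,np.ones(len(s))]
E
python3 tilt.py
```

```text
-0.0127 242 [0.1175 0.1185 0.1192]
-0.0087 293 [0.1165 0.1176 0.1186]
-0.0047 306 [0.1155 0.1165 0.1175]
-0.0007 297 [0.1144 0.1154 0.1164]
0.0033 293 [0.1135 0.1144 0.1152]
0.0073 309 [0.1124 0.1134 0.1144]
0.0113 325 [0.1112 0.1124 0.1135]
0.0153 428 [0.1052 0.1107 0.1121]
0.0193 25 [0.1091 0.1101 0.1111]
239 269 245 331
```

View pics/w8.png

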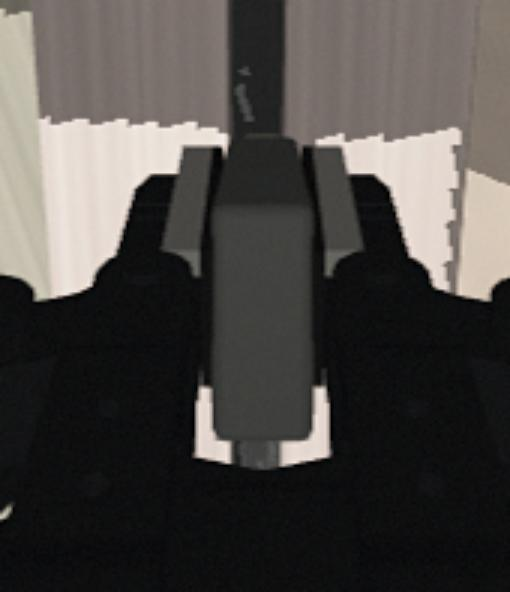

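View pics/s7.png

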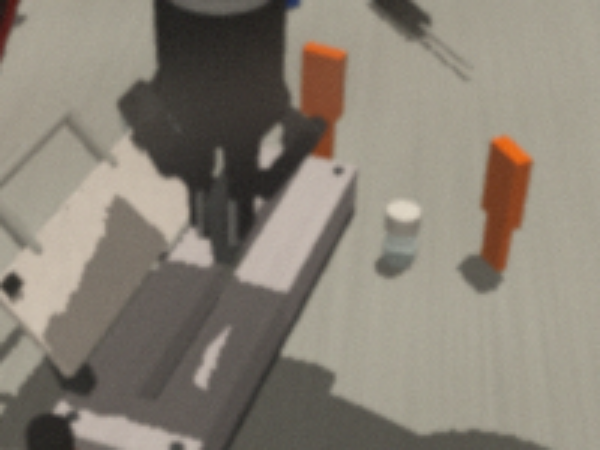

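The wrist view (key at px 213–313) and the fitted slope show the key has turned in the grip. Its top leans 0.26 rad to +y and the foot's leading edge is about 5 mm below floor level, in the notch (near edge somewhere around y −0.034…−0.013). I lift 7 mm, go back 25 mm, then turn the tool to stand the key up, holding it firmly.

Call:
step_arm([
  {"xyz": [0,0,0],"turn": [0,0,0],"gripper": -1},
  {"xyz": [0,0,0],"turn": [0,0,0],"gripper": -1},
  {"xyz": [0,0,-0.1],"turn": [0,0,0],"gripper": -1},
  {"xyz": [0,0,-0.075],"turn": [0,0,0],"gripper": -1},
  {"xyz": [0,0,0],"turn": [0,0,0],"gripper": -1},
  {"xyz": [0,0.2,0],"turn": [0,0,0],"gripper": -1},
  {"xyz": [0,0.2,0],"turn": [0,0,0],"gripper": -1},
  {"xyz": [0,0.225,0],"turn": [0,0,0],"gripper": -1},
  {"xyz": [0,0,0],"turn": [0.65,0,0],"gripper": -1},
  {"xyz": [0,0,0],"turn": [0.65,0,0],"gripper": -1},
  {"xyz": [0,0,0],"turn": [0.65,0,0],"gripper": -1},
  {"xyz": [0,0,0],"turn": [0.65,0,0],"gripper": -1},
  {"xyz": [0,0,0],"turn": [0.65,0,0],"gripper": -1},
  {"xyz": [0,0,0],"turn": [0,0,0],"gripper": -1},
], squeeze=100)

```text
time_s: 15.72
position: [0.5349, 0.0324, 0.1029]
tool_rot: [[0.972, -0.226, 0.06], [-0.234, -0.939, 0.252], [-0.001, -0.259, -0.966]]
ft_force: [-0.1, -0.3, -0.8]
grip_width: 0.0129
```

```bash
python3 tilt.py
```

```text
-0.0475 63 [0.1194 0.1202 0.1208]
-0.0435 280 [0.1196 0.1205 0.1212]
-0.0395 292 [0.1196 0.1204 0.1213]
-0.0355 283 [0.1196 0.1205 0.1215]
-0.0315 295 [0.1197 0.1205 0.1214]
-0.0275 295 [0.1197 0.1206 0.1214]
-0.0235 292 [0.1198 0.1207 0.1216]
-0.0195 301 [0.1198 0.1206 0.1216]
-0.0155 385 [0.1117 0.1201 0.1211]
-0.0115 163 [0.1039 0.1109 0.1184]
240 269 241 331
```

The key is upright again (top flat at 0.1206, centre y≈-0.031). I slide it in small rows with a light downward bias and a firm grip.

Call:
step_arm([
  {"xyz": [0,0.006,0.025],"turn": [0,0,0],"gripper": -1},
  {"xyz": [0,0,0],"turn": [0,0,0],"gripper": -1},
  {"xyz": [0,0,0],"turn": [0,0,0],"gripper": -1},
])

```text
time_s: 16.02
position: [0.5355, 0.0339, 0.1027]
tool_rot: [[0.973, -0.223, 0.06], [-0.231, -0.941, 0.248], [0.001, -0.255, -0.967]]
ft_force: [-1.8, -3.1, 5.1]
grip_width: 0.0129
```

Call:
step_arm([
  {"xyz": [0,-0.048,0.013],"turn": [0,0,0],"gripper": -1},
  {"xyz": [0,-0.048,0.013],"turn": [0,0,0],"gripper": -1},
  {"xyz": [0,0,0],"turn": [0,0,0],"gripper": -1},
])

```text
time_s: 16.27
position: [0.5366, 0.0382, 0.1026]
tool_rot: [[0.973, -0.223, 0.061], [-0.231, -0.941, 0.249], [0.002, -0.256, -0.967]]
ft_force: [-0.9, -1.3, 6.0]
grip_width: 0.0128
```

Call:
step_arm([
  {"xyz": [0,-0.048,0.013],"turn": [0,0,0],"gripper": -1},
  {"xyz": [0,-0.048,0.013],"turn": [0,0,0],"gripper": -1},
  {"xyz": [0,0,0],"turn": [0,0,0],"gripper": -1},
])

```text
time_s: 16.52
position: [0.5372, 0.0425, 0.1021]
tool_rot: [[0.973, -0.223, 0.059], [-0.231, -0.94, 0.25], [0.0, -0.257, -0.966]]
ft_force: [-0.6, -0.4, -0.7]
grip_width: 0.0127
```

Call:
step_arm([
  {"xyz": [0,-0.048,0.013],"turn": [0,0,0],"gripper": -1},
  {"xyz": [0,0,0],"turn": [0,0,0],"gripper": -1},
])

```text
time_s: 16.68
position: [0.5372, 0.0445, 0.1017]
tool_rot: [[0.973, -0.224, 0.058], [-0.231, -0.94, 0.251], [-0.001, -0.257, -0.966]]
ft_force: [0.8, -0.8, -1.1]
grip_width: 0.0129
```

The vertical force fell to about zero and the z dropped, so the key is over the notch. I lower 2 mm to test.

Call:
step_arm([
  {"xyz": [0,0.013,0.048],"turn": [0,0,0],"gripper": -1},
  {"xyz": [0,0,0],"turn": [0,0,0],"gripper": -1},
  {"xyz": [0,0,0],"turn": [0,0,0],"gripper": -1},
])

```text
time_s: 16.93
position: [0.5374, 0.0439, 0.0998]
tool_rot: [[0.973, -0.224, 0.059], [-0.232, -0.94, 0.25], [-0.001, -0.257, -0.966]]
ft_force: [0.1, -0.3, -1.2]
grip_width: 0.0129
```

Call:
step_arm([
  {"xyz": [0,0.013,0.048],"turn": [0,0,0],"gripper": -1},
  {"xyz": [0,0.013,0.048],"turn": [0,0,0],"gripper": -1},
  {"xyz": [0,0,0],"turn": [0,0,0],"gripper": -1},
  {"xyz": [0,0,0],"turn": [0,0,0],"gripper": -1},
])

```text
time_s: 17.27
position: [0.5375, 0.0439, 0.096]
tool_rot: [[0.973, -0.224, 0.059], [-0.232, -0.94, 0.25], [-0.0, -0.257, -0.966]]
ft_force: [0.7, 0.2, -0.9]
grip_width: 0.0128
```

```bash
python3 tilt.py
```

```text
-0.0358 62 [0.1125 0.1133 0.1139]
-0.0318 282 [0.1128 0.1136 0.1144]
-0.0278 286 [0.1127 0.1136 0.1145]
-0.0238 275 [0.1129 0.1137 0.1146]
-0.0198 286 [0.1129 0.1138 0.1145]
-0.0158 297 [0.1129 0.1138 0.1145]
-0.0118 291 [0.113  0.1138 0.1148]
-0.0078 300 [0.1129 0.1139 0.1148]
-0.0038 365 [0.1078 0.1134 0.1145]
0.0002 97 [0.1027 0.1078 0.1117]
240 270 244 331
```

Upright and 7 mm down. I lower it the rest of the way to the notch floor.

Call:
step_arm([
  {"xyz": [0,0.013,0.048],"turn": [0,0,0],"gripper": -1},
  {"xyz": [0,0.007,0.024],"turn": [0,0,0],"gripper": -1},
  {"xyz": [0,0,0],"turn": [0,0,0],"gripper": -1},
  {"xyz": [0,0,0],"turn": [0,0,0],"gripper": -1},
])

```text
time_s: 17.65
position: [0.5375, 0.0439, 0.0931]
tool_rot: [[0.973, -0.224, 0.059], [-0.232, -0.94, 0.25], [-0.0, -0.257, -0.966]]
ft_force: [0.1, -0.3, -0.3]
grip_width: 0.013
```

Call:
step_arm([
  {"xyz": [0,0.003,0.012],"turn": [0,0,0],"gripper": -1},
  {"xyz": [0,0,0],"turn": [0,0,0],"gripper": -1},
  {"xyz": [0,0,0],"turn": [0,0,0],"gripper": -0.5},
  {"xyz": [0,0,0],"turn": [0,0,0],"gripper": -0.4},
  {"xyz": [0,0,0],"turn": [0,0,0],"gripper": -0.4},
  {"xyz": [0,0,0],"turn": [0,0,0],"gripper": -0.4},
  {"xyz": [0,0,0],"turn": [0,0,0],"gripper": -0.4},
  {"xyz": [0,0,-0.3],"turn": [0,0,0],"gripper": -0.4},
  {"xyz": [0,0,-0.5],"turn": [0,0,0],"gripper": -0.4},
  {"xyz": [0,0,-0.6],"turn": [0,0,0],"gripper": -0.4},
  {"xyz": [0,0,-0.6],"turn": [0,0,0],"gripper": -0.4},
  {"xyz": [0,0,-0.6],"turn": [0,0,0],"gripper": -0.4},
  {"xyz": [0,0,-0.6],"turn": [0,0,0],"gripper": -0.4},
  {"xyz": [0,0,0],"turn": [0,0,0],"gripper": -0.4},
  {"xyz": [0,0,0],"turn": [0,0,0],"gripper": -0.4},
], squeeze=20)

```text
time_s: 18.9
position: [0.5302, 0.0115, 0.2172]
tool_rot: [[0.973, -0.224, 0.062], [-0.232, -0.94, 0.249], [0.002, -0.257, -0.966]]
ft_force: [-0.7, -1.2, 0.4]
grip_width: 0.0258
```

```bash
cat > fin.py <<'E'
from h import *
T=np.array([.5403,.0574]);a=np.radians(76.5);y=np.array([np.cos(a),np.sin(a)]);x=np.array([y[1],-y[0]])
for n in("wrist","side"):
    i=cams.camera_info(n);im,d=cams.get_image(n);w=cloud(d,i)
    cv2.imwrite(f"pics/fin_{n}.png",im[:,:,::-1])
    t=np.dstack([(w[...,:2]-T)@x,(w[...,:2]-T)@y,w[...,2]])[d>0]
    q=t[(abs(t[:,0])<.006)&(abs(t[:,1]+.02)<.03)&(t[:,2]>.105)&(t[:,2]<.13)]
    if len(q)>5:
        print(n,len(q),np.percentile(q,[3,50,97],axis=0).round(4).tolist(),np.polyfit(q[:,1],q[:,2],1).round(3))
    f=t[(t[:,0]>.06)&(t[:,0]<.1)&(abs(t[:,1]-.035)<.09)&(t[:,2]>.07)&(t[:,2]<.12)]
    if len(f)>20:print('flap',180-np.degrees(np.median(np.arctan2(f[:,2]-.053,f[:,0]-.04))))
E
python3 fin.py
```

```text
wrist 582 [[-0.0049, -0.0342, 0.109], [0.0007, -0.018, 0.1104], [0.0056, -0.0026, 0.1117]] [-0.001  0.11 ]
flap 129.21359607174853
side 84 [[-0.0052, -0.034, 0.1056], [-0.0005, -0.0156, 0.1104], [0.0057, -0.002, 0.112]] [-0.047  0.109]
flap 129.39301071142353
```

View pics/fin_side.png

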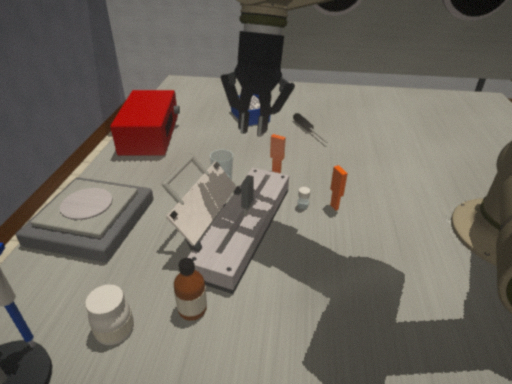

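The key stands upright at (247,192) with its top at 0.1104 (0.111 expected when fully down). The flap is on its rods, all the glassware is upright and the gripper is clear, so I hand in.

```bash
python3 -c "
from rig import order;print(order.close_job())"
```

```text
the job is handed in; nothing more can be done
None
```

The flap is open on its stop rods, the key is standing fully down in the notch, and I handed the job in at about 19 s of the 67 s allowed. The hand-in reports no verdict, so this rests on my own last checks.

- **Flap:** I gripped the handle, swung it along its arc until I felt the stop (about 20 N) and released it there. The final depth reading of its face is about 129°, so the plate itself is near 2.3 rad once its thickness is allowed for.
- **Key, first try:** With a weak grip the key turned in the jaws and leaned 0.26 rad, its front edge dipping into the notch.
- **Key, second try:** I lifted it about 7 mm, still inside the slit, and moved it back. I then stood it upright by turning the tool and slid it forward with a firm grip until the vertical force vanished, and lowered it in.
- **Last checks:**
  - The key's top is at 110.4 mm in both camera views (111 mm expected when fully down).
  - The wrist view shows the top flat. The side view's slope came out at about -0.05, from far fewer points.
  - The gripper is clear, and every piece of glassware in the side view is upright.

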